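Reassemble the little speaker

ROBOT

A 7-joint arm with a two-finger parallel gripper is mounted at the origin on the work surface. World frame = base frame: x ahead of the robot, y to its left, z up, the work surface at z = 0. Lengths are in m, angles in rad, forces in N, time in s.
With the tool pointing down it reaches from about 0.4 to 0.875 m from the base axis. Payload 19.3 kg.
Tool frame: the origin (TCP) lies on the centre line of the jaws, within the pads' length; the fingertips stand 14 mm ahead of it and the grasp point (between the pads) lies 5 mm behind it (bot.tip_extent is the distance from the TCP to the fingertips, in m); z points along the fingers, y is the line along which they close (so a half turn about z gives the same grasp; the last joint's range is limited). The gripper opens to 85 mm and grips with 20 to 120 N. Pads are 22 mm wide; open, the fingers measure 114 mm over their backs; the gripper's body (76 mm by 85 mm) begins 54 mm behind the grasp point. The pads swing forward as they close: fully open they stand 13 mm farther back than shut.
Start: joints at [-1.212, 0.521, -0.036, 1.599, 0.021, 1.021, -0.113], TCP at [0.26, 0.568, 0.22] pointing down, gripper open.
Joint ranges: [-2.91, 2.91], [-0.3, 2.13], [-1.5, 1.42], [0.17, 2.43], [-1.26, 4.41], [0.16, 1.93], [-2.52, 2.52]. Speed limits (rad/s): [1.89, 1.89, 2.39, 2.39, 3.01, 3.01, 3.01].

INTERFACE

Orientations are given as [roll, pitch, yaw] about the fixed x, y, z axes, in that order (R = Rz(yaw) Ry(pitch) Rx(roll)).
In Python, from workcell import monitor, grab_frame, camera_model, bot gives the robot as it stands.
- The arm moves only by the tool move_arm, never from a script. Its argument "moves" is a list of rows, each a list of 4 numbers: the shift along the world's x, y, z in mm, then the turn about the world's z in rad. A call has 1 to 12 rows; each row is the pose to reach, as a shift and turn from the pose commanded when the call began; what a row does not reach only later rows make up. A row lasts 1/8 s, in which the tool goes at most 62.5 mm and 10.7 degrees, less where a joint would pass 70% of its speed; a pose out of reach is approached as far as the arm can. A call with a gripper value outside its range is refused whole. "gripper" is the opening, from 0 (shut) to 1 (fully open), set as the call begins (left out, the last holds). The fingers move at their own pace and stop on an object; "newtons" is the grip in N (left out, the last holds). Time passes only in rows, so rows that repeat a pose let the fingers close. It gives the time, the measured TCP pose, the force, the opening and the grip force at its end, in the units of the state.
- monitor.observe(): the state, without advancing time (a new reading comes with each control period).
- grab_frame(name): name is "scene" or "top" or "wrist"; returns the picture (400x640x3 uint8, blue, green, red); there is no depth.
- camera_model(name): a dict with "vfov" (degrees; the focal length in pixels is half the picture's height over the tangent of half this angle, whatever the lens; pixels are square), "cx", "cy" (the principal point, pixels), "R" (3x3) and "t" (3): a world point X has camera coordinates R X + t; the wrist camera has in their place "T_tool_cam" (4x4, takes a point from camera to tool coordinates, whose origin is the TCP and whose axes are the flange's). Camera axes: x right, y down, z forward; pixel columns grow to the right and rows downward; lengths in m; the calibration is good to about 2 mm. A picture is of the moment at which its call begins: read the wrist's pose just before it. camera_model takes no time and is no camera call.
- bot.job_done(): hands the job in; it is judged then, once.
The state is a dict: "clock": time; "qpos": joint angles; "qd": joint speeds; "joint_efforts": joint torques, N m; "position": TCP position; "tool_rot": TCP orientation; "force": force on the tool from outside, world axes, zero at the start; "moment": the same for the moment, N m; "grip_width": finger opening in m; "finger_force": force on a finger pad.
Only numpy, scipy, OpenCV 4.12 (cv2) and the standard library are available. Lean on these libraries where they do the work, as an engineer would, in place of code of your own. Each camera call takes 0.05 s, during which the arm holds its last target. There are 200 camera calls.

TASK

Put the repaired speaker back together in its round white base, wherever that stands: first the battery, lying flat between the four ribs of the base, then the circuit board, standing on its four legs astride the battery, then the loudspeaker driver, magnet down inside the black ring on the board, and last the tall white cap, lowered over everything until it stands on the floor of the base, its side hole facing the same way as the board's metal charging socket. Leave the screw dish, the tweezers and the screwdriver where they lie.

Things in the scene. Friction and masses are not known exactly. Their poses are not given: they have to be found in the camera images.
- base: Target: round shallow white tray, loose (150 g), outer diameter 80 mm, inner 74, rim 9 mm high, floor 4 mm thick, lined grey. Four ribs on the floor (2 mm thick, 16 long, tops 8 mm above the table) at x = +-24 and y = +-13.5 mm bound the battery's place, long side along x. Origin: centre of underside, z up. Both ways round are alike. Yaw at start within 0.5 rad of the world's.
- battery: Silvery rectangular block, yellow tape band at one end, 38 mm long (x), 20 wide (y), 15.5 high (z), lying flat, about 45 g. Origin: centre of its underside. Goes centred on the floor of the base, its length along the base's x, either way round. Yaw at start within 0.7 rad of the world's.
- board: Round green board, diameter 52 mm, 3 thick, on four brass legs 5.6 mm thick at x = +-14, y = +-18; underside 20 mm above the feet. On top a black ring, outer 40, inner 36, top at 28 mm, for the driver. Metal socket at the +x edge. 60 g; take it by the edge across y. Origin: centre at foot height. Goes centred on the base's floor, x along the base's x (either way). Start yaw within 0.6 rad.
- socket (a point): Mouth of the board's charging socket: 26 mm from the board's centre along its +x, 24.7 mm above the feet.
- driver: Loudspeaker driver, cone up: dark magnet, diameter 28 mm, 10 high, at the bottom, widening to a steel rim of diameter 48 mm from 18 to 24 mm height; black dust cap 2.4 mm higher. Round, any yaw, about 90 g. Origin: centre of the magnet's underside. Goes centred in the board's black ring: its origin is then 23 mm above the board's.
- cap: White upside-down cup: outer diameter 66 mm, height 54, inner diameter 60, inner height 51; grey grille on top. Dark charging hole in the side at +x, a dark 12 mm bar on the top's edge right above it. About 100 g. Origin: centre of its lower edge. Goes over the stack inside the base's rim, lower edge on the floor (4 mm above the base's origin). Start yaw within 0.6 rad.
- port (a point): Charging hole of the cap: on its outer wall at +x, 33 mm from the axis, 21 mm above the lower edge.
- screw_dish: Bystander: round steel dish with tiny screws, diameter 62 mm, 11 mm high. Origin: centre of its underside.
- tweezers: Bystander: steel tweezers, 113 mm long along x (points to -x), 12 mm wide, 7 mm high. Origin: about the middle of their length, at table height.
- screwdriver: Bystander: small black screwdriver lying along x, 152 mm long (handle end at x = -87 mm, tip at x = +65 mm), 13 mm thick. Origin: on the table below its axis, 5 mm from the handle's front end.
Things that resemble listed ones, but are neither listed nor needed, are in the scene too. Leave any orange look-alike of the battery alone. Of the things that look like the board, the larger one is meant.

How it is judged:
By the outcome, as a careful person would: the job done as asked, in the order asked, and still so for the second after the job is handed in, with the robot touching nothing.
It also fails if it takes over 115 s, if anything falls off the work surface, if the arm or the gripper's body presses on something with over 40 N, if the wrist force passes 120 N, or if a joint passes its speed limit or range.

## Working session

There is one attempt and no reset: what is moved stays moved. The work goes in short steps, Python scripts to look and compute and a tool call to move; the robot and the scene stay as the last step left them, time stands still between calls to the robot, and variables do not carry over. Pictures are saved under pics/ and viewed, at most 14 in all, crops included, and the job is handed in when it is done.

Besides the shell and the picture viewer there is one more tool, called after "Call:" as name(argument=value, ...), one argument or row to a line, values as JSON. move_arm: Moves the arm, as the interface text tells. Its arguments: {"type":"object","properties":{"moves":{"type":"array","items":{"type":"array","items":{"type":"number"}}},"gripper":{"type":"number"},"newtons":{"type":"number"}},"required":["moves"]}

```bash
mkdir -p pics; ls; python3 - <<'E'
from workcell import monitor, grab_frame, camera_model, bot
import cv2
s=monitor.observe(); print(s)
for n in("top","scene","wrist"):
    cv2.imwrite(f"pics/{n}0.png",grab_frame(n)); print(n,camera_model(n))
E
```

```text
pics
{'clock': 0.0, 'qpos': array([-1.21220147,  0.52200868, -0.03633948,  1.59993865,  0.02122919,
        1.02114758, -0.11277551]), 'qd': array([ 1.85691096e-03,  3.78780273e-04,  1.65211929e-03, -1.85943046e-05,
       -6.80821134e-04, -1.34915980e-04,  2.65994173e-04]), 'joint_efforts': array([-8.97199898e-04, -9.27086735e+01,  1.97961241e+00, -3.69939423e+01,
        1.78074685e-02,  8.05913005e-03, -1.24053651e-05]), 'position': array([0.25975654, 0.56810103, 0.21905379]), 'tool_rot': array([-3.14048064e+00,  9.86323296e-05,  2.71283685e+00]), 'force': array([-0.63177937, -0.08002341,  1.11887178]), 'moment': array([-0.00365996,  0.01391186,  0.04341133]), 'finger_force': 0.0, 'grip_width': 0.08529312135018362}
top {'vfov': 45.39776515045101, 'cx': 322.95305138856435, 'cy': 190.93169846005242, 'R': array([[ 0.00315483, -0.99993787,  0.01069096],
       [-0.99833471, -0.00376522, -0.0575642 ],
       [ 0.05760087, -0.01049155, -0.99828456]]), 't': array([0.00669263, 0.53308907, 1.09497665])}
scene {'vfov': 46.13596056984849, 'cx': 320.05391079585706, 'cy': 200.9988732544265, 'R': array([[ 0.70184054,  0.7122687 , -0.00965192],
       [ 0.45059049, -0.45440644, -0.76842892],
       [-0.55171376,  0.53496551, -0.63986236]]), 't': array([-0.38160923, -0.18591107,  1.23343054])}
wrist {'vfov': 59.456269283234526, 'cx': 320.0611968637937, 'cy': 199.08283746421162, 'T_tool_cam': array([[ 1.18581950e-03, -9.46794020e-01, -3.21837967e-01,
         8.34331160e-02],
       [ 9.99999291e-01,  1.15910870e-03,  2.74614816e-04,
        -3.69136300e-04],
       [ 1.13041520e-04, -3.21838064e-01,  9.46794723e-01,
        -1.54940371e-01],
       [ 0.00000000e+00,  0.00000000e+00,  0.00000000e+00,
         1.00000000e+00]])}
```

View pics/top0.png

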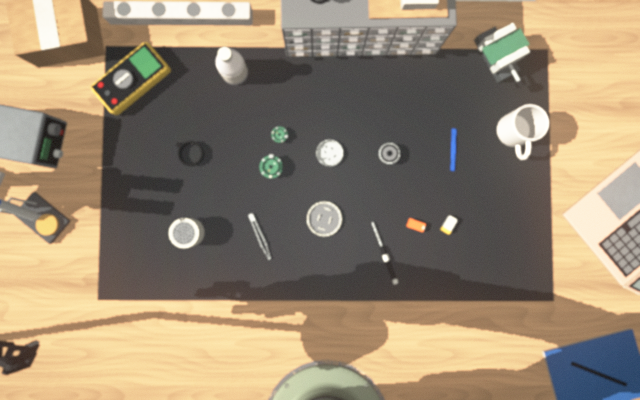

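View pics/scene0.png

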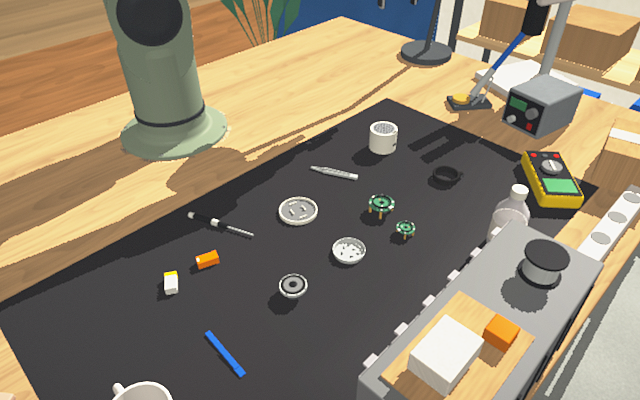

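The top view shows:
- Batteries: silver with a yellow band at (450,225), an orange look-alike at (416,225). The silver one fits the description.
- Boards: a large one at (271,166) and a small one at (279,134). The larger one is meant.
- Trays: a ribbed one at (324,219), which is the base, and one with screws at (330,153), which is the dish.
- Others: driver (390,153), cap (186,233), tweezers (260,236), screwdriver (385,255).

I'll confirm these in one enlarged crop.

```bash
cat > h.py <<'E'
import numpy as np, cv2
from workcell import monitor, grab_frame, camera_model, bot
from scipy.spatial.transform import Rotation as Ro
def cam(name,s=None):
    m=camera_model(name); f=200/np.tan(np.radians(m["vfov"]/2)); c=np.array([m["cx"],m["cy"]])
    if name=="wrist":
        T=np.eye(4); T[:3,:3]=Ro.from_euler("xyz",s["tool_rot"]).as_matrix(); T[:3,3]=s["position"]
        W=np.linalg.inv(T@m["T_tool_cam"]); R,t=W[:3,:3],W[:3,3]
    else: R,t=np.array(m["R"]),np.array(m["t"])
    return f,c,R,t
def pix2w(C,uv,z):
    f,c,R,t=C; d=R.T@np.array([(uv[0]-c[0])/f,(uv[1]-c[1])/f,1]); o=-R.T@t
    return o+d*(z-o[2])/d[2]
def w2pix(C,X):
    f,c,R,t=C; p=np.atleast_2d(X)@R.T+t; return c+f*p[:,:2]/p[:,2:]
def rectify(img,C,x0,y0,half,z,S=600):
    """metric picture of plane z: columns = -y, rows = -x (as top view); S px over 2*half"""
    g=(np.arange(S)+.5)/S*2*half-half
    Y,X=np.meshgrid(y0-g,x0-g); P=np.stack([X,Y,np.full_like(X,z)],-1).reshape(-1,3)
    uv=w2pix(C,P).reshape(S,S,2).astype(np.float32)
    return cv2.remap(img,uv[...,0],uv[...,1],cv2.INTER_CUBIC)
E
python3 - <<'E'
from h import *
im=cv2.imread("pics/top0.png"); C=cam("top")
cv2.imwrite("pics/crop1.png",cv2.resize(im[120:265,250:470],(792,522),interpolation=cv2.INTER_CUBIC))
for n,uv,z in[("base",(324,219),.009),("bat",(450,225),.0155),("board",(271,166),.023),("driver",(390,153),.024),("cap",(186,233),.054),("dish",(330,153),.01)]:
    print(n,pix2w(C,uv,z).round(3))
E
```

```text
base [0.468 0.006 0.009]
bat [ 0.455 -0.286  0.016]
board [0.59  0.129 0.023]
driver [ 0.621 -0.147  0.024]
cap [0.436 0.313 0.054]
dish [ 0.623 -0.008  0.01 ]
```

View pics/crop1.png

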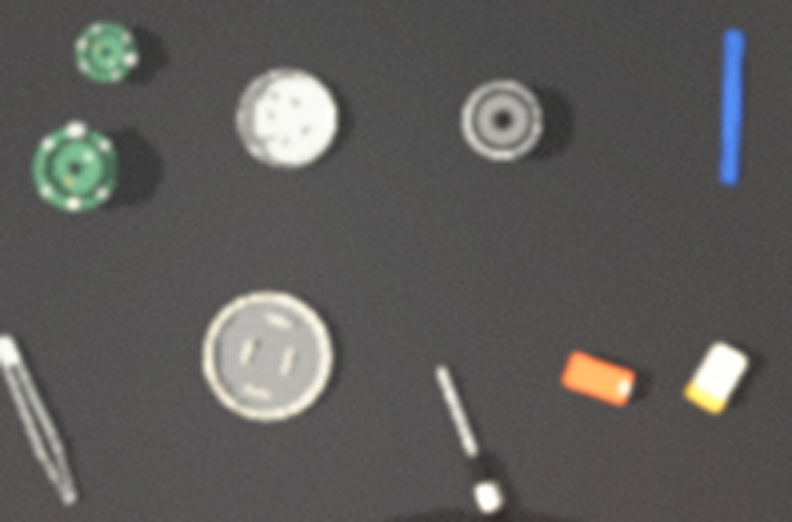

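Confirmed by the crop: silver battery with yellow tape at crop (717,377), large board at (75,167), ribbed base at (268,355), driver at (503,120). The base yaw is about -0.28 and the battery yaw about -0.5. I'm moving over the base first to measure it with the wrist camera.

Call:
move_arm(
  moves=[
    [60,-60,0,0.15],
    [120,-120,0,0.15],
    [180,-180,0,0.15],
    [208,-240,0,0.15],
    [208,-300,0,0.15],
    [208,-360,0,0.15],
    [208,-420,0,0.15],
    [208,-480,-40,0.15],
    [208,-540,-70,0.15],
    [208,-562,-100,0.15],
    [208,-562,-100,0.15],
    [208,-562,-100,0.15],
  ],
  gripper=1,
)

```text
clock: 1.65
position: [0.4669, 0.0043, 0.1184]
tool_rot: [-3.14, -0.002, 2.859]
force: [-0.7, 0.6, 0.3]
grip_width: 0.0852
finger_force: 0.0
```

```bash
python3 - <<'E'
from h import *
s=monitor.observe(); im=grab_frame("wrist"); C=cam("wrist",s); print(s["clock"],s["position"],s["tool_rot"])
cv2.imwrite("pics/wbase.png",im); cv2.imwrite("pics/rbase.png",rectify(im,C,.468,.006,.06,.009))
E
```

```text
1.65 [0.46691704 0.00426069 0.11840057] [-3.13997100e+00 -2.24628448e-03  2.85935947e+00]
```

View pics/rbase.png

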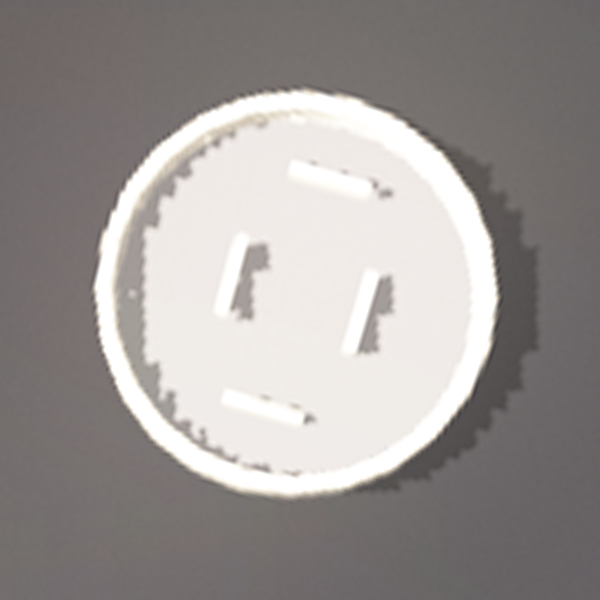

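The base centre is at (0.4693, 0.0067) with yaw about -0.28: rim centre at picture (296.5,293.5), ribs at (331,181), (263,407), (230,275) and (367,311). Next I'm moving over the battery.

Call:
move_arm(
  moves=[
    [-13,-292,0,-0.22],
    [-13,-292,0,-0.22],
    [-13,-292,0,-0.22],
    [-13,-292,0,-0.22],
    [-13,-292,0,-0.22],
    [-13,-292,0,-0.22],
    [-13,-292,0,-0.22],
    [-13,-292,0,-0.22],
  ],
)

```text
clock: 2.7
position: [0.4556, -0.2841, 0.1198]
tool_rot: [3.141, 0.0, 2.645]
force: [-0.7, 0.5, -0.5]
grip_width: 0.0856
finger_force: 0.0
```

```bash
python3 - <<'E'
from h import *
s=monitor.observe(); im=grab_frame("wrist"); C=cam("wrist",s); print(s["clock"],s["position"],s["tool_rot"])
r=rectify(im,C,.455,-.286,.05,.0155,500); cv2.imwrite("pics/rbat.png",r)
b,g,rr=[r[...,i].astype(int) for i in range(3)]
m=((r.max(-1)>150)).astype(np.uint8)
m=cv2.morphologyEx(m,cv2.MORPH_OPEN,np.ones((9,9)))
for c in cv2.findContours(m,0,2)[0]:
    if cv2.contourArea(c)>2000: print(cv2.minAreaRect(c))
E
```

```text
2.7 [ 0.45556891 -0.28410991  0.11982669] [3.14109353e+00 1.19795322e-04 2.64493979e+00]
((235.70213317871094, 248.40533447265625), (108.04110717773438, 212.1243896484375), 31.41400909423828)
```

View pics/rbat.png

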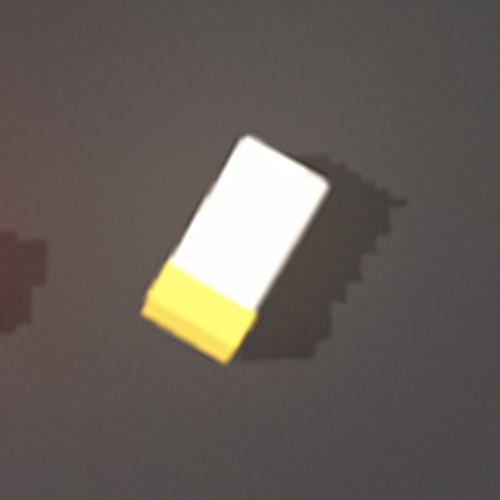

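```bash
python3 - <<'E'
from h import *
for i in range(4):
    s=monitor.observe(); print(s["clock"],s["position"].round(4),s["tool_rot"].round(4)); grab_frame("wrist")
print(bot.tip_extent)
E
```

```text
2.75 [ 0.4555 -0.2843  0.1198] [3.1412e+00 1.0000e-04 2.6448e+00]
2.8 [ 0.4554 -0.2845  0.1198] [3.1413e+00 1.0000e-04 2.6444e+00]
2.85 [ 0.4553 -0.2847  0.1197] [3.1414e+00 1.0000e-04 2.6441e+00]
2.9 [ 0.4552 -0.285   0.1197] [3.1415e+00 1.0000e-04 2.6438e+00]
0.014
```

The top face of the battery is centred at about (239.5,243) in the picture, so the battery is at (0.4564, -0.2839) with yaw -0.512. The orange one is close by, so I'll narrow the jaws before descending.

Call:
move_arm(
  moves=[
    [1.5,2,0,-0.014],
    [1.5,2,0,-0.014],
    [1.5,2,-50,-0.014],
    [1.5,2,-90,-0.014],
    [1.5,2,-100.5,-0.014],
    [1.5,2,-100.5,-0.014],
    [1.5,2,-100.5,-0.014],
    [1.5,2,-100.5,-0.014],
    [1.5,2,-100.5,-0.014],
  ],
  gripper=0.5,
)

```text
clock: 4.08
position: [0.4567, -0.2838, 0.0198]
tool_rot: [3.142, 0.001, 2.629]
force: [0.5, -0.2, 0.3]
grip_width: 0.0428
finger_force: 0.0
```

Call:
move_arm(
  moves=[
    [0,0,0,0],
    [0,0,0,0],
    [0,0,0,0],
    [0,0,0,0],
    [0,0,0,0],
    [0,0,0,0],
  ],
  gripper=0,
  newtons=30,
)

```text
clock: 4.82
position: [0.4564, -0.2836, 0.0191]
tool_rot: [-3.142, -0.0, 2.629]
force: [0.3, -0.3, 0.1]
grip_width: 0.0
finger_force: 0.0
```

The grip width is 0, so nothing is held. I'll look at the picture.

```bash
python3 - <<'E'
from h import *
s=monitor.observe(); cv2.imwrite("pics/w2.png",np.hstack([grab_frame("wrist")[:,100:540],cv2.resize(grab_frame("scene")[200:340,100:250],(360,336)).__class__ and np.pad(cv2.resize(grab_frame("scene")[220:340,110:260],(350,280)),((0,120),(0,0),(0,0)))]))
E
```

```text
(no output)
```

View pics/w2.png

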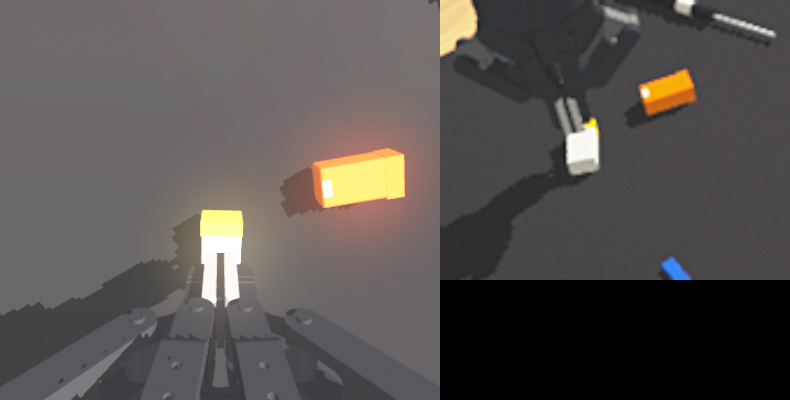

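The picture leaves it unclear whether the pads hug the battery or sit on top of it. I'll lift a little and check whether the battery follows.

Call:
move_arm(
  moves=[
    [0,0,10,0],
    [0,0,30,0],
    [0,0,30,0],
    [0,0,30,0],
    [0,0,30,0],
  ],
)

```text
clock: 5.6
position: [0.4561, -0.2834, 0.0487]
tool_rot: [-3.142, -0.001, 2.629]
force: [-0.2, 0.5, 0.0]
grip_width: 0.0006
finger_force: 0.0
```

```bash
python3 - <<'E'
from h import *
s=monitor.observe(); print(s["grip_width"],s["finger_force"],s["force"],s["position"])
a=grab_frame("wrist")[120:400,170:310]; b=grab_frame("scene")[215:305,140:230]
cv2.imwrite("pics/w3.png",np.hstack([cv2.resize(a,(280,560),interpolation=3),cv2.resize(b,(510,560),interpolation=2)]))
E
```

```text
0.0006020875648400117 0.0 [-0.18281271  0.51815966  0.00292906] [ 0.45613942 -0.28344478  0.04869496]
```

View pics/w3.png

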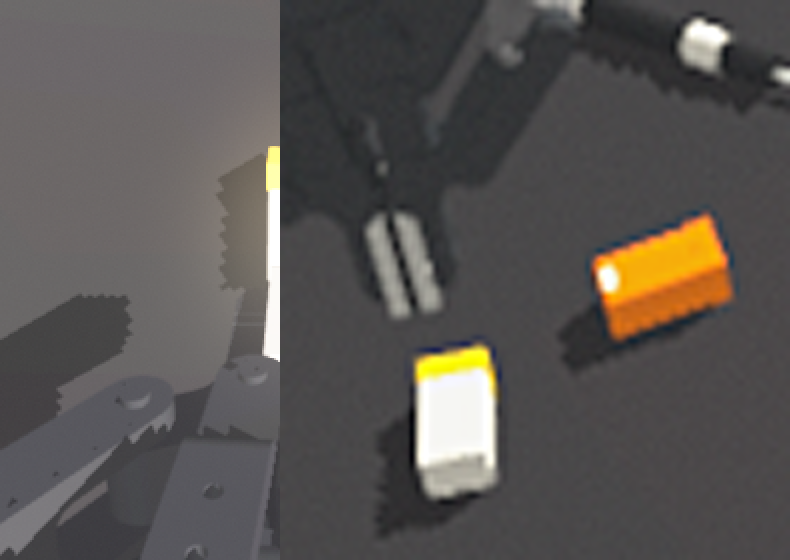

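```bash
python3 - <<'E'
from h import *
s=monitor.observe(); C=cam("scene")
p=s["position"]
for dz in(-.02,-.014,-.008,0,.01): print(dz,w2pix(C,p+[0,0,dz]))
i=grab_frame("scene"); w=grab_frame("wrist"); Cw=cam("wrist",s)
# battery corners expected in scene, at est pose
c,sn=np.cos(-.512),np.sin(-.512)
for z in(0,.0155): print(z,w2pix(C,[[.4564+c*a-sn*b,-.2839+sn*a+c*b,z] for a,b in((-.019,-.01),(-.019,.01),(.019,.01),(.019,-.01))]).round(1).tolist())
for n,im,CC in(("scene",i,C),("wrist",w,Cw)):
    h=cv2.cvtColor(im,cv2.COLOR_BGR2HSV); m=((h[...,0]>22)&(h[...,0]<34)&(h[...,1]>110)&(h[...,2]>140)).astype(np.uint8)
    k,_,st,ce=cv2.connectedComponentsWithStats(m)
    for j in range(1,k):
        if 15<st[j,4]<5000: print(n,st[j],ce[j],pix2w(CC,ce[j],.0155))
E
```

```text
-0.02 [[167.53621417 274.12048012]]
-0.014 [[166.77777678 271.78788579]]
-0.008 [[166.01209669 269.43301632]]
0 [[164.979743   266.25798514]]
0.01 [[163.67054762 262.23151999]]
0 [[164.9, 278.4], [176.3, 276.1], [177.1, 292.1], [165.3, 294.6]]
0.0155 [[163.0, 272.6], [174.5, 270.3], [175.3, 286.3], [163.3, 288.8]]
scene [454  93  13   8  77] [459.64935065  96.03896104] [0.44112418 0.65704133 0.0155    ]
scene [521 152  63  56 932] [548.36695279 190.02360515] [0.81085817 0.42018694 0.0155    ]
scene [164 271  14   7  45] [170.35555556 273.17777778] [ 0.44538465 -0.2747113   0.0155    ]
wrist [ 406  144   71   45 2215] [444.02799097 166.03656885] [ 0.45567786 -0.20540705  0.0155    ]
wrist [303 193  37  22 272] [319.80514706 197.45220588] [ 0.43812566 -0.27388107  0.0155    ]
```

The battery stayed put and the jaws closed above it. The pads end close to TCP height, not 14 mm ahead of it. I'll check this by touching the bare table gently beside the battery with the jaws shut.

Call:
move_arm(
  moves=[
    [50,-40,0,0],
    [50,-40,-28,0],
    [50,-40,-28,0],
    [50,-40,-31,0],
    [50,-40,-33,0],
    [50,-40,-34,0],
    [50,-40,-34,0],
    [50,-40,-34,0],
  ],
)

```text
clock: 6.8
position: [0.5064, -0.3236, 0.0153]
tool_rot: [3.142, 0.0, 2.629]
force: [0.4, 0.2, 0.2]
grip_width: -0.0
finger_force: 0.0
```

Call:
move_arm(
  moves=[
    [0,0,-1,0],
    [0,0,-2,0],
    [0,0,-3,0],
    [0,0,-3,0],
    [0,0,-3,0],
  ],
)

```text
clock: 7.42
position: [0.5064, -0.3236, 0.0121]
tool_rot: [-3.142, -0.0, 2.629]
force: [0.7, 0.1, 0.4]
grip_width: -0.0001
finger_force: 0.0
```

Call:
move_arm(
  moves=[
    [0,0,-1,0],
    [0,0,-2,0],
    [0,0,-3,0],
    [0,0,-4,0],
    [0,0,-4,0],
    [0,0,-4,0],
  ],
)

```text
clock: 8.18
position: [0.5064, -0.3236, 0.0081]
tool_rot: [-3.142, -0.0, 2.629]
force: [-0.3, -0.3, -0.3]
grip_width: 0.0001
finger_force: 0.0
```

Call:
move_arm(
  moves=[
    [0,0,-1,0],
    [0,0,-2,0],
    [0,0,-3,0],
    [0,0,-4,0],
    [0,0,-4,0],
    [0,0,-4,0],
  ],
)

```text
clock: 8.93
position: [0.5064, -0.3236, 0.0041]
tool_rot: [-3.142, -0.0, 2.629]
force: [-0.3, -0.2, -0.5]
grip_width: 0.0001
finger_force: 0.0
```

Call:
move_arm(
  moves=[
    [0,0,-1,0],
    [0,0,-2,0],
    [0,0,-2,0],
    [0,0,-3,0],
    [0,0,-3,0],
  ],
)

```text
clock: 9.55
position: [0.5063, -0.3236, 0.001]
tool_rot: [-3.142, -0.0, 2.629]
force: [0.5, -0.2, -0.1]
grip_width: 0.0004
finger_force: 0.0
```

```bash
python3 - <<'E'
from h import *
s=monitor.observe(); print(s["force"],s["position"])
C=cam("scene"); p=s["position"]; print(w2pix(C,[p,p+[0,0,-.014],p+[0,0,.03]]))
a=grab_frame("wrist")[150:350,220:420]; b=grab_frame("scene")[230:330,120:220]
cv2.imwrite("pics/w4.png",np.hstack([cv2.resize(a,(400,400),interpolation=2),cv2.resize(b,(400,400),interpolation=2)]))
E
```

```text
[ 0.45018748 -0.16365085 -0.1016355 ] [ 0.5063434  -0.32357227  0.00101415]
[[165.55468071 314.44110156]
 [167.3885902  319.55454706]
 [161.47951227 303.07840794]]
```

View pics/w4.png

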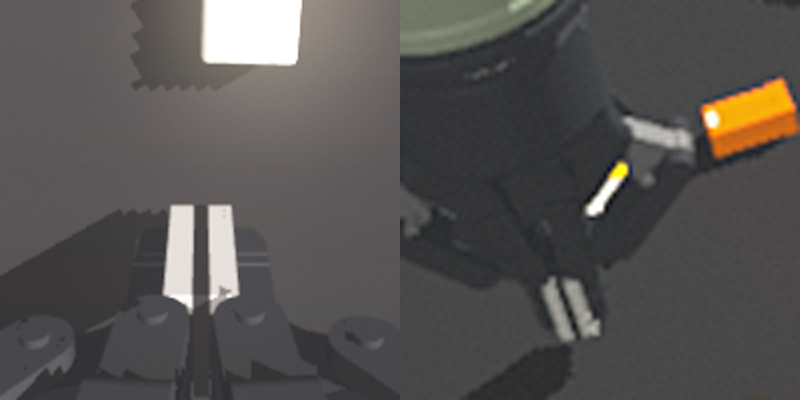

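Call:
move_arm(
  moves=[
    [0,0,-1,0],
    [0,0,-2,0],
    [0,0,-3,0],
    [0,0,-3,0],
    [0,0,-3,0],
  ],
)

```text
clock: 10.28
position: [0.5064, -0.3236, -0.0019]
tool_rot: [-3.142, 0.0, 2.629]
force: [-0.2, -0.3, 0.6]
grip_width: 0.0001
finger_force: 0.0
```

Call:
move_arm(
  moves=[
    [0,0,-1,0],
    [0,0,-2,0],
    [0,0,-2,0],
    [0,0,-2,0],
    [0,0,-2,0],
  ],
)

```text
clock: 10.9
position: [0.5064, -0.3236, -0.0039]
tool_rot: [-3.142, 0.0, 2.629]
force: [-0.6, -0.3, 0.2]
grip_width: 0.0001
finger_force: 0.0
```

Call:
move_arm(
  moves=[
    [0,0,-1,0],
    [0,0,-2,0],
    [0,0,-2,0],
    [0,0,-2,0],
    [0,0,-2,0],
  ],
)

```text
clock: 11.52
position: [0.5064, -0.3236, -0.0059]
tool_rot: [-3.142, 0.0, 2.629]
force: [0.8, 0.4, 0.5]
grip_width: 0.0003
finger_force: 0.0
```

Call:
move_arm(
  moves=[
    [0,0,-1,0],
    [0,0,-2,0],
    [0,0,-2,0],
    [0,0,-2,0],
    [0,0,-2,0],
  ],
)

```text
clock: 12.15
position: [0.5064, -0.3236, -0.0079]
tool_rot: [-3.142, 0.0, 2.629]
force: [-0.2, 0.3, -0.1]
grip_width: 0.0
finger_force: 0.0
```

Call:
move_arm(
  moves=[
    [0,0,-1,0],
    [0,0,-2,0],
    [0,0,-2,0],
    [0,0,-2,0],
    [0,0,-2,0],
  ],
)

```text
clock: 12.78
position: [0.5064, -0.3236, -0.0099]
tool_rot: [-3.142, -0.0, 2.629]
force: [-0.9, -0.8, 0.3]
grip_width: 0.0002
finger_force: 0.0
```

Call:
move_arm(
  moves=[
    [0,0,-1,0],
    [0,0,-2,0],
    [0,0,-2,0],
    [0,0,-2,0],
  ],
)

```text
clock: 13.28
position: [0.5064, -0.3236, -0.0116]
tool_rot: [3.142, 0.0, 2.629]
force: [-1.4, 1.5, 9.2]
grip_width: -0.0001
finger_force: 4.0
```

Call:
move_arm(
  moves=[
    [0,0,-1,0],
    [0,0,-2,0],
    [0,0,-2,0],
    [0,0,-2,0],
  ],
)

```text
clock: 13.78
position: [0.5065, -0.3237, -0.0118]
tool_rot: [3.141, 0.001, 2.629]
force: [-11.4, 7.8, 46.6]
grip_width: -0.0002
finger_force: 23.0
```

```bash
python3 - <<'E'
from h import *
s=monitor.observe(); print(s["force"],s["position"],s["joint_efforts"])
a=grab_frame("wrist")[150:350,220:420]; b=grab_frame("scene")[270:330,130:190]
cv2.imwrite("pics/w5.png",np.hstack([cv2.resize(a,(400,400),interpolation=2),cv2.resize(b,(400,400),interpolation=2)]))
E
```

```text
[-11.4135837    7.84853656  46.60169866] [ 0.50651148 -0.32366886 -0.01176674] [ 4.31390069e-01 -7.94483542e+01  5.36804974e+00 -2.22359633e+01
  1.16949964e-01 -4.80139419e+00 -1.80242918e-03]
```

Contact came at TCP z = -11.6 mm, so the fingertips are actually about 11.5 mm behind the TCP. I'm correcting for that and regrasping.

Call:
move_arm(
  moves=[
    [0,0,40,0],
    [-20,15,50,0],
    [-50,40,50,0],
    [-50,40,50,0],
    [-50,40,30,0],
    [-50,40,12,0],
    [-50,40,6,0],
    [-50,40,6,0],
    [-50,40,6,0],
  ],
  gripper=0.5,
)

```text
clock: 15.0
position: [0.4566, -0.2838, -0.0075]
tool_rot: [-3.142, 0.001, 2.629]
force: [0.3, 0.3, -0.4]
grip_width: 0.0426
finger_force: 0.0
```

Call:
move_arm(
  moves=[
    [0,0,0,0],
    [0,0,0,0],
    [0,0,0,0],
    [0,0,0,0],
    [0,0,0,0],
  ],
  gripper=0,
  newtons=30,
)

```text
clock: 15.62
position: [0.4566, -0.2837, -0.0074]
tool_rot: [3.142, 0.001, 2.629]
force: [-1.4, 0.2, 6.1]
grip_width: 0.019
finger_force: 30.6
```

Gripped. The tips would only just clear the ribs, so I'm regripping 3 mm higher and then lifting.

Call:
move_arm(
  moves=[
    [0,0,0,0],
    [0,0,3,0],
    [0,0,3,0],
    [0,0,3,0],
  ],
  gripper=0.35,
)

```text
clock: 16.12
position: [0.4564, -0.2836, -0.0049]
tool_rot: [-3.142, 0.0, 2.629]
force: [-1.4, -0.2, 0.4]
grip_width: 0.0299
finger_force: 0.0
```

Call:
move_arm(
  moves=[
    [0,0,0,0],
    [0,0,0,0],
    [0,0,0,0],
    [0,0,0,0],
    [0,0,10,0],
    [0,0,40,0],
    [0,0,70,0],
    [0,0,70,0],
  ],
  gripper=0,
  newtons=35,
)

```text
clock: 17.12
position: [0.4574, -0.2842, 0.0674]
tool_rot: [3.141, 0.004, 2.629]
force: [-0.4, -0.2, -1.3]
grip_width: 0.0187
finger_force: 34.5
```

Call:
move_arm(
  moves=[
    [13,291,0,0.233],
    [13,291,0,0.233],
    [13,291,0,0.233],
    [13,291,0,0.233],
    [13,291,0,0.233],
    [13,291,-20,0.233],
    [13,291,-40,0.233],
    [13,291,-50,0.233],
    [13,291,-56,0.233],
    [13,291,-56,0.233],
    [13,291,-56,0.233],
    [13,291,-56,0.233],
  ],
)

```text
clock: 18.62
position: [0.4697, 0.0074, 0.0095]
tool_rot: [3.141, 0.001, 2.862]
force: [0.5, 1.0, -0.4]
grip_width: 0.019
finger_force: 34.6
```

```bash
python3 - <<'E'
from h import *
s=monitor.observe(); im=grab_frame("wrist"); C=cam("wrist",s); print(s["clock"],s["position"],s["tool_rot"],s["grip_width"])
cv2.imwrite("pics/p1.png",cv2.resize(im[90:330,160:480],(800,600),interpolation=2))
c,sn=np.cos(-.28),np.sin(-.28)
q=lambda a,b,z:((w2pix(C,[.4693+c*a-sn*b,.0067+sn*a+c*b,z])[0]-[160,90])*2.5).round()
print("rib -x ends",q(-.024,-.008,.008),q(-.024,.008,.008),"ribs y",q(-.008,.0135,.008),q(-.008,-.0135,.008))
z=s["position"][2]+.0045; print("bat near bottom",q(-.019,-.01,z),q(-.019,.01,z),"top",q(-.019,-.01,z+.0155),q(-.019,.01,z+.0155))
E
```

```text
18.625 [0.4696576  0.00736945 0.00950301] [3.14132292e+00 6.91599239e-04 2.86162811e+00] 0.018978230919910778
rib -x ends [356. 303.] [439. 303.] ribs y [466. 379.] [329. 379.]
bat near bottom [344. 340.] [451. 340.] top [338. 376.] [456. 376.]
```

View pics/p1.png

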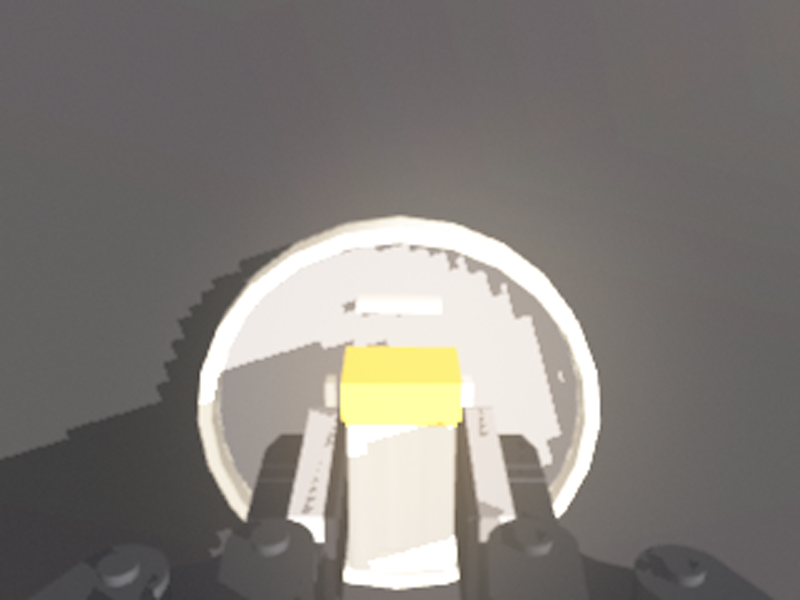

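The battery (columns 341–461) is centred between the y ribs (330 and 468) and square to the end rib (400,304). I'm lowering and releasing it.

Call:
move_arm(
  moves=[
    [-1,0,-3,0],
    [-1,0,-6,0],
    [-1,0,-8,0],
    [-1,0,-9,0],
    [-1,0,-9.5,0],
    [-1,0,-9.5,0],
    [-1,0,-9.5,0],
  ],
)

```text
clock: 19.55
position: [0.4684, 0.0074, -0.0004]
tool_rot: [3.142, 0.0, 2.862]
force: [-0.3, -1.5, -0.0]
grip_width: 0.0187
finger_force: 34.6
```

Call:
move_arm(
  moves=[
    [0,0,0,0],
    [0,0,0,0],
    [0,0,0,0],
    [0,0,20,0],
    [0,0,60,0],
    [0,0,118,0],
    [0,0,118,0],
    [0,0,118,0],
  ],
  gripper=0.36,
)

```text
clock: 20.55
position: [0.4683, 0.0075, 0.1175]
tool_rot: [3.141, 0.0, 2.862]
force: [-0.9, -0.2, 1.0]
grip_width: 0.0307
finger_force: 0.0
```

```bash
python3 - <<'E'
from h import *
s=monitor.observe(); im=grab_frame("wrist"); C=cam("wrist",s); print(s["clock"],s["position"],s["tool_rot"])
cv2.imwrite("pics/p2.png",np.hstack([rectify(im,C,.469,.0067,.045,z,400) for z in(.009,.0195)]))
E
```

```text
20.55 [0.46829629 0.00747037 0.11753529] [3.14141508e+00 2.65643447e-04 2.86187573e+00]
```

View pics/p2.png

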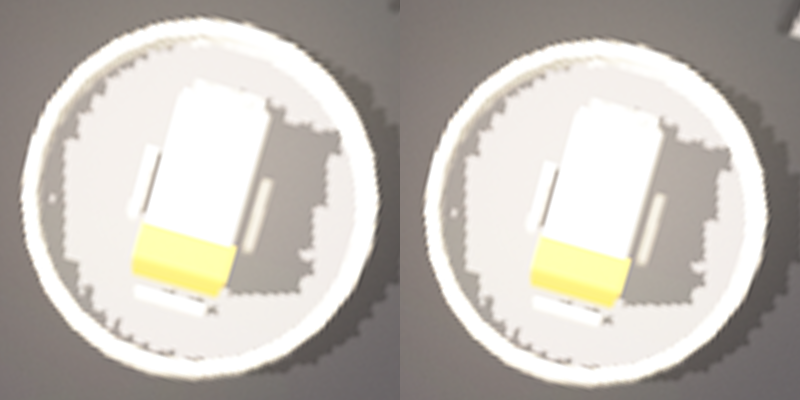

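The battery lies flat between the ribs, centred to about 2 mm. The rim centre is unchanged, at (0.4693, 0.0066). Next is the board.

Call:
move_arm(
  moves=[
    [121.5,122,10,0.28],
    [121.5,122,10,0.28],
    [121.5,122,10,0.28],
    [121.5,122,10,0.28],
    [121.5,122,10,0.28],
    [121.5,122,10,0.28],
    [121.5,122,10,0.28],
  ],
  gripper=1,
)

```text
clock: 21.48
position: [0.5896, 0.1287, 0.1276]
tool_rot: [-3.141, -0.0, 3.141]
force: [-0.6, 0.7, 0.9]
grip_width: 0.0857
finger_force: 0.0
```

```bash
python3 - <<'E'
from h import *
s=monitor.observe(); im=grab_frame("wrist"); C=cam("wrist",s); print(s["clock"],s["position"],s["tool_rot"])
r=rectify(im,C,.59,.129,.04,.023,560); cv2.imwrite("pics/p3.png",r)
h=cv2.cvtColor(r,cv2.COLOR_BGR2HSV); m=((h[...,0]>40)&(h[...,0]<95)&(h[...,1]>70)).astype(np.uint8)
m=cv2.morphologyEx(m,cv2.MORPH_CLOSE,np.ones((25,25)))
c=max(cv2.findContours(m,0,2)[0],key=cv2.contourArea); print(cv2.minEnclosingCircle(c),cv2.fitEllipse(cv2.convexHull(c)))
E
```

```text
21.475 [0.58958686 0.12866791 0.12759784] [-3.14136662e+00 -2.17560067e-04  3.14090992e+00]
((268.19720458984375, 285.5946960449219), 184.91526794433594) ((267.7350769042969, 285.76611328125), (365.01678466796875, 367.70562744140625), 167.15272521972656)
```

View pics/p3.png

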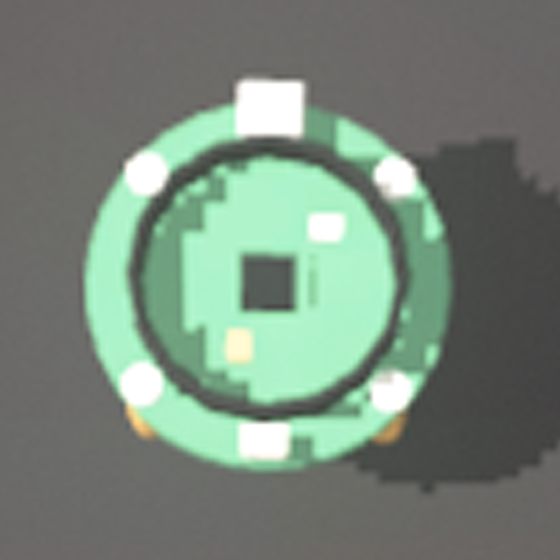

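The board centre is at picture (268,285.5) with the socket at (270,108), pointing +x. That gives position (0.5892, 0.1307) and yaw -0.02. Grasping.

Call:
move_arm(
  moves=[
    [-0.8,1.7,0,-0.02],
    [-0.8,1.7,-50,-0.02],
    [-0.8,1.7,-100,-0.02],
    [-0.8,1.7,-125,-0.02],
    [-0.8,1.7,-132,-0.02],
    [-0.8,1.7,-132,-0.02],
    [-0.8,1.7,-132,-0.02],
    [-0.8,1.7,-132,-0.02],
    [-0.8,1.7,-132,-0.02],
  ],
)

```text
clock: 22.65
position: [0.5894, 0.1312, -0.0039]
tool_rot: [3.141, 0.001, 3.122]
force: [-0.9, 1.0, -0.3]
grip_width: 0.0855
finger_force: 0.0
```

Call:
move_arm(
  moves=[
    [0,0,0,0],
    [0,0,0,0],
    [0,0,0,0],
    [0,0,0,0],
    [0,0,0,0],
  ],
  gripper=0,
  newtons=40,
)

```text
clock: 23.28
position: [0.5892, 0.1312, -0.004]
tool_rot: [3.141, 0.0, 3.122]
force: [-1.8, 0.6, 8.2]
grip_width: 0.049
finger_force: 39.8
```

Call:
move_arm(
  moves=[
    [0,0,10,0],
    [0,0,40,0],
    [0,0,70,0],
    [-120,-124,70,-0.26],
    [-120,-124,70,-0.26],
    [-120,-124,70,-0.26],
    [-120,-124,70,-0.26],
    [-120,-124,50,-0.26],
    [-120,-124,28,-0.26],
    [-120,-124,28,-0.26],
    [-120,-124,28,-0.26],
    [-120,-124,28,-0.26],
  ],
)

```text
clock: 24.78
position: [0.4696, 0.0072, 0.0244]
tool_rot: [3.141, 0.001, 2.862]
force: [-0.6, -0.4, -0.9]
grip_width: 0.0491
finger_force: 41.7
```

```bash
cat >> h.py <<'E'
def green(im,C,x0,y0,z,half=.04):
    r=rectify(im,C,x0,y0,half,z,560); h=cv2.cvtColor(r,cv2.COLOR_BGR2HSV)
    m=((h[...,0]>40)&(h[...,0]<95)&(h[...,1]>70)).astype(np.uint8)
    m=cv2.morphologyEx(m,cv2.MORPH_CLOSE,np.ones((25,25)))
    c=max(cv2.findContours(m,0,2)[0],key=cv2.contourArea); (u,v),rad=cv2.minEnclosingCircle(c); k=2*half/560
    return x0+(280-v)*k, y0+(280-u)*k, rad*k
E
python3 - <<'E'
from h import *
s=monitor.observe(); im=grab_frame("wrist"); C=cam("wrist",s); print(s["clock"],s["position"],s["tool_rot"],s["grip_width"],s["finger_force"],s["force"])
print(green(im,C,.4693,.0066,s["position"][2]+.004+.023))
cv2.imwrite("pics/p4.png",cv2.resize(im[60:360,120:520],(800,600),interpolation=2))
E
```

```text
24.775 [0.46961917 0.00724502 0.02438937] [3.14111148e+00 1.10873246e-03 2.86187493e+00] 0.04906336053485559 41.66371464729309 [-0.58761134 -0.40528214 -0.87189693]
(0.4698934840611049, 0.007071317836216518, 0.026130501883370537)
```

View pics/p4.png

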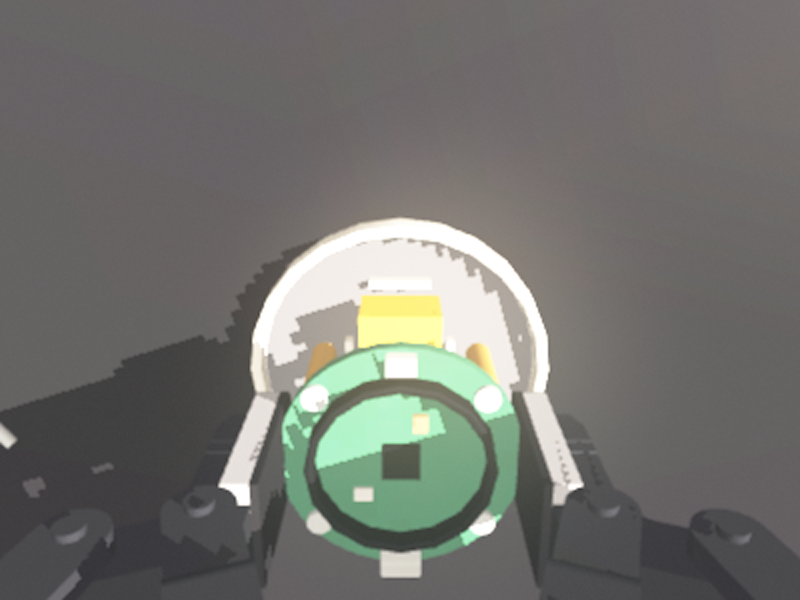

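The board is level and square over the base: battery and rib centred at column 400, board at 401, socket pointing away from the robot. I'm lowering and releasing it.

Call:
move_arm(
  moves=[
    [-0.5,0,-8,0],
    [-0.5,0,-15,0],
    [-0.5,0,-20,0],
    [-0.5,0,-22,0],
    [-0.5,0,-23.5,0],
    [-0.5,0,-23.5,0],
    [-0.5,0,-23.5,0],
    [-0.5,0,-23.5,0],
  ],
)

```text
clock: 25.82
position: [0.4686, 0.0071, 0.0002]
tool_rot: [3.142, 0.0, 2.862]
force: [-1.1, 0.2, 0.0]
grip_width: 0.0492
finger_force: 41.8
```

Call:
move_arm(
  moves=[
    [0,0,0,0],
    [0,0,0,0],
    [0,0,0,0],
    [0,0,20,0],
    [0,0,70,0],
    [0,0,129,0],
    [0,0,129,0],
    [0,0,129,0],
  ],
  gripper=0.78,
)

```text
clock: 26.82
position: [0.4685, 0.0072, 0.129]
tool_rot: [3.141, 0.0, 2.862]
force: [-0.9, -1.2, 1.0]
grip_width: 0.0665
finger_force: 0.0
```

```bash
python3 - <<'E'
from h import *
s=monitor.observe(); im=grab_frame("wrist"); C=cam("wrist",s); print(s["clock"],s["position"],s["tool_rot"],s["force"])
print(green(im,C,.4693,.0066,.027))
r=rectify(im,C,.4693,.0066,.05,.009,500); g=r.max(-1); m=(g>190).astype(np.uint8); cv2.imwrite("pics/m.png",m*255)
c=max(cv2.findContours(m,0,2)[0],key=cv2.contourArea); (u,v),rad=cv2.minEnclosingCircle(c); print("rim",.4693+(250-v)*.0002,.0066+(250-u)*.0002,rad*.0002)
E
```

```text
26.825 [0.46846872 0.00719738 0.12899985] [3.14140432e+00 2.32304225e-04 2.86191143e+00] [-0.91880744 -1.22855698  0.97238523]
(0.46915714285714283, 0.003028571428571428, 0.0238652823311942)
rim 0.46940227966308595 0.007307925415039063 0.04089231872558594
```

```bash
cat >> h.py <<'E'
def darkring(im,C,x0,y0,z,thr,half=.04,rmin=.015,rmax=.022):
    """circles of dark ring edges via Hough, in world"""
    r=rectify(im,C,x0,y0,half,z,560); k=2*half/560; g=cv2.GaussianBlur(cv2.cvtColor(r,6),(5,5),0)
    o=cv2.HoughCircles(g,cv2.HOUGH_GRADIENT_ALT,1.5,5,param1=150,param2=.7,minRadius=int(rmin/k),maxRadius=int(rmax/k))
    return [] if o is None else [(round(x0+(280-v)*k,4),round(y0+(280-u)*k,4),round(q*k,4)) for u,v,q in o[0]]
E
python3 - <<'E'
from h import *
s=monitor.observe(); im=grab_frame("wrist"); C=cam("wrist",s); cv2.imwrite("pics/p5.png",im)
r=rectify(im,C,.4693,.0066,.04,.027,560); h=cv2.cvtColor(r,cv2.COLOR_BGR2HSV)
for t in(20,30,40,55,70):
    m=((h[...,0]>40)&(h[...,0]<95)&(h[...,1]>t)).astype(np.uint8); m=cv2.morphologyEx(m,cv2.MORPH_OPEN,np.ones((5,5)))
    c=np.vstack([c for c in cv2.findContours(m,0,2)[0] if cv2.contourArea(c)>150]); (u,v),q=cv2.minEnclosingCircle(c); k=.08/560
    print(t,.4693+(280-v)*k,.0066+(280-u)*k,q*k)
print(darkring(im,C,.4693,.0066,.032,0),darkring(im,C,.4693,.0066,.027,0,rmin=.023,rmax=.03))
E
```

```text
20 0.4685807050432478 0.006455843680245535 0.026636853899274556
30 0.4686106297084263 0.0066382080078125 0.02644741385323661
40 0.4686882402692522 0.006740568324497768 0.026351619175502234
55 0.4685920139857701 0.006540381731305804 0.026051731654575895
70 0.470079052734375 -0.00016486642020089367 0.020748716081891744
[(np.float32(0.4671), np.float32(0.0085), np.float32(0.0181)), (np.float32(0.4686), np.float32(0.0065), np.float32(0.0172)), (np.float32(0.4602), np.float32(0.0078), np.float32(0.0191))] [(np.float32(0.4699), np.float32(-0.0025), np.float32(0.0269)), (np.float32(0.4722), np.float32(0.0166), np.float32(0.0274)), (np.float32(0.4694), np.float32(0.0093), np.float32(0.0271)), (np.float32(0.472), np.float32(0.0003), np.float32(0.0247))]
```

The board stands at (0.4686, 0.0066) with its radius seen as 26.05 mm, so it is at the right height. Next is the driver.

Call:
move_arm(
  moves=[
    [152,-154,0,0],
    [152,-154,0,0],
    [152,-154,0,0],
    [152,-154,0,0],
    [152,-154,0,0],
    [152,-154,0,0],
    [152,-154,0,0],
  ],
  gripper=1,
)

```text
clock: 27.8
position: [0.62, -0.1459, 0.1288]
tool_rot: [3.141, -0.001, 2.863]
force: [-0.0, 0.4, 0.5]
grip_width: 0.0852
finger_force: 0.0
```

```bash
python3 - <<'E'
from h import *
s=monitor.observe(); im=grab_frame("wrist"); C=cam("wrist",s); print(s["clock"],s["position"],s["tool_rot"])
cv2.imwrite("pics/p6.png",im)
r=rectify(im,C,.621,-.147,.04,.024,560); cv2.imwrite("pics/p6r.png",r); k=.08/560
print(darkring(im,C,.621,-.147,.024,0,rmin=.004,rmax=.027))
g=cv2.cvtColor(r,6)
for t in(130,160,190,215):
    m=cv2.morphologyEx((g>t).astype(np.uint8),cv2.MORPH_OPEN,np.ones((5,5)))
    cs=[c for c in cv2.findContours(m,0,2)[0] if cv2.contourArea(c)>3000]
    for c in cs: (u,v),q=cv2.minEnclosingCircle(c); print(t,.621+(280-v)*k,-.147+(280-u)*k,q*k)
E
```

```text
27.8 [ 0.62003131 -0.14594725  0.12876297] [ 3.14143719e+00 -9.49072422e-04  2.86274084e+00]
[(np.float32(0.6226), np.float32(-0.1443), np.float32(0.0243)), (np.float32(0.6226), np.float32(-0.1443), np.float32(0.0211)), (np.float32(0.6226), np.float32(-0.1443), np.float32(0.0167)), (np.float32(0.6276), np.float32(-0.1449), np.float32(0.0184)), (np.float32(0.6226), np.float32(-0.1443), np.float32(0.007))]
130 0.6217208077566965 -0.14318770926339286 0.025208206176757814
160 0.6216181248256138 -0.14333607918875557 0.024920198713030136
190 0.6144710911342076 -0.15884269060407366 0.016259829929896764
190 0.6223557652064732 -0.14374316406249998 0.016632597787039623
190 0.6214269409179688 -0.14249512372698103 0.024282071794782367
190 0.6371428571428571 -0.15128571428571427 0.015975122724260604
215 0.6144285714285714 -0.15907142857142856 0.016003999982561384
215 0.6224040047781808 -0.14373009381975446 0.016414312090192524
215 0.6210714285714286 -0.1415 0.024102898733956477
215 0.6372857142857142 -0.15135714285714286 0.015719007219587054
```

The driver is at (0.6226, -0.1443), with four concentric circles agreeing. Grasping it by the rim.

Call:
move_arm(
  moves=[
    [2,3,0,0],
    [2,3,-50,0],
    [2,3,-100,0],
    [2,3,-125,0],
    [2,3,-131.5,0],
    [2,3,-131.5,0],
    [2,3,-131.5,0],
    [2,3,-131.5,0],
    [2,3,-131.5,0],
  ],
)

```text
clock: 28.98
position: [0.6229, -0.1439, -0.0018]
tool_rot: [3.141, 0.001, 2.862]
force: [0.4, 0.4, -0.1]
grip_width: 0.0856
finger_force: 0.0
```

Call:
move_arm(
  moves=[
    [0,0,0,0],
    [0,0,0,0],
    [0,0,0,0],
    [0,0,0,0],
    [0,0,0,0],
  ],
  gripper=0,
  newtons=40,
)

```text
clock: 29.6
position: [0.6226, -0.1439, -0.002]
tool_rot: [3.142, 0.0, 2.862]
force: [-2.5, 0.5, 6.9]
grip_width: 0.0457
finger_force: 39.8
```

Call:
move_arm(
  moves=[
    [0,0,10,0],
    [0,0,50,0],
    [0,0,90,0],
    [-154,151,90,0],
    [-154,151,90,0],
    [-154,151,90,0],
    [-154,151,90,0],
    [-154,151,70,0],
    [-154,151,45,0],
    [-154,151,39,0],
    [-154,151,39,0],
    [-154,151,39,0],
  ],
)

```text
clock: 31.1
position: [0.469, 0.007, 0.0374]
tool_rot: [3.141, 0.001, 2.862]
force: [0.5, 0.1, -0.4]
grip_width: 0.0456
finger_force: 41.2
```

```bash
python3 - <<'E'
from h import *
s=monitor.observe(); im=grab_frame("wrist"); C=cam("wrist",s); print(s["clock"],s["position"],s["tool_rot"],s["grip_width"],s["finger_force"],s["force"])
z=s["position"][2]+.002
print(darkring(im,C,.4687,.0067,z+.024,0,rmin=.004,rmax=.027))
cv2.imwrite("pics/p7.png",cv2.resize(im[60:360,120:520],(800,600),interpolation=2))
E
```

```text
31.1 [0.46901383 0.0070287  0.03736056] [3.14125454e+00 9.09483794e-04 2.86150971e+00] 0.04564082066661772 41.22579216957092 [ 0.51565313  0.1394089  -0.43438263]
[(np.float32(0.4693), np.float32(0.0075), np.float32(0.0221)), (np.float32(0.4682), np.float32(0.0058), np.float32(0.0236)), (np.float32(0.4613), np.float32(0.0094), np.float32(0.0247)), (np.float32(0.4693), np.float32(0.0075), np.float32(0.0167)), (np.float32(0.4643), np.float32(0.0092), np.float32(0.022)), (np.float32(0.4624), np.float32(0.0013), np.float32(0.0244)), (np.float32(0.4665), np.float32(0.0068), np.float32(0.0193)), (np.float32(0.4652), np.float32(0.0137), np.float32(0.0181)), (np.float32(0.4693), np.float32(0.0075), np.float32(0.0071)), (np.float32(0.4643), np.float32(0.0092), np.float32(0.0121))]
```

View pics/p7.png

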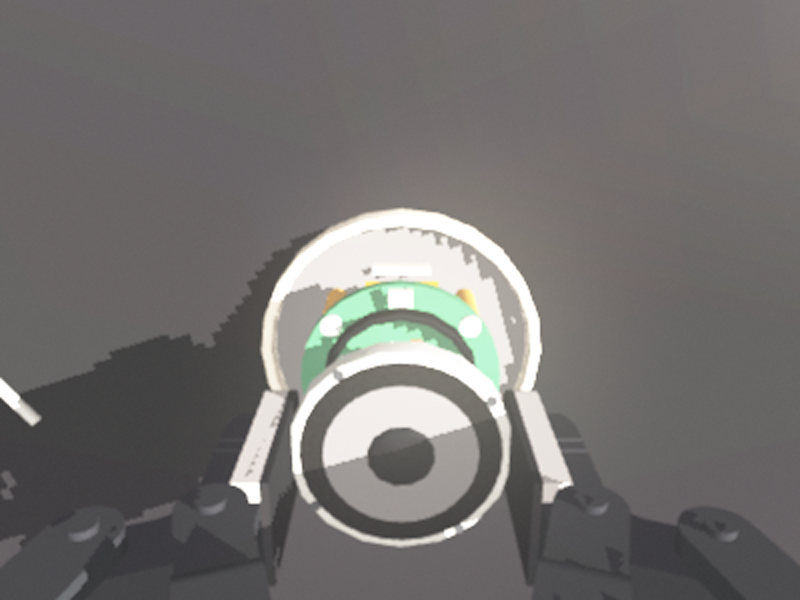

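The driver hangs level at column 400, centred over the ring (402,340) to within 1 mm. Lowering it.

Call:
move_arm(
  moves=[
    [-0.6,-0.6,-4,0],
    [-0.6,-0.6,-8,0],
    [-0.6,-0.6,-10,0],
    [-0.6,-0.6,-11,0],
    [-0.6,-0.6,-11.7,0],
    [-0.6,-0.6,-11.7,0],
    [-0.6,-0.6,-11.7,0],
  ],
)

```text
clock: 32.02
position: [0.468, 0.0065, 0.0249]
tool_rot: [3.142, 0.0, 2.862]
force: [-0.7, -0.4, 1.7]
grip_width: 0.046
finger_force: 41.5
```

Call:
move_arm(
  moves=[
    [0,0,0,0],
    [0,0,0,0],
    [0,0,0,0],
    [0,0,20,0],
    [0,0,70,0],
    [0,0,130,0],
    [0,0,130,0],
    [0,0,130,0],
    [0,0,130,0],
  ],
  gripper=0.78,
)

```text
clock: 33.15
position: [0.4673, 0.0065, 0.1539]
tool_rot: [-3.141, -0.002, 2.862]
force: [-0.4, 0.1, -0.8]
grip_width: 0.0667
finger_force: 0.0
```

```bash
python3 - <<'E'
from h import *
s=monitor.observe(); im=grab_frame("wrist"); C=cam("wrist",s); print(s["clock"],s["position"],s["tool_rot"],s["force"])
cv2.imwrite("pics/p8.png",im)
for z in (.051,.054):print(darkring(im,C,.4686,.0066,z,0,rmin=.004,rmax=.027))
E
```

```text
33.15 [0.46732834 0.00645732 0.15385685] [-3.14069947e+00 -1.81506876e-03  2.86181577e+00] [-0.36031116  0.14268028 -0.81512565]
[(np.float32(0.4672), np.float32(0.0059), np.float32(0.0211)), (np.float32(0.4672), np.float32(0.0059), np.float32(0.0244)), (np.float32(0.4675), np.float32(0.014), np.float32(0.0249)), (np.float32(0.4672), np.float32(0.0059), np.float32(0.0167)), (np.float32(0.4604), np.float32(0.007), np.float32(0.0228)), (np.float32(0.4617), np.float32(1e-04), np.float32(0.0251)), (np.float32(0.4662), np.float32(0.0007), np.float32(0.0227)), (np.float32(0.4638), np.float32(0.0025), np.float32(0.0192)), (np.float32(0.4707), np.float32(0.0145), np.float32(0.0228)), (np.float32(0.4651), np.float32(-0.0008), np.float32(0.0214)), (np.float32(0.4732), np.float32(0.0115), np.float32(0.0192)), (np.float32(0.4687), np.float32(0.0108), np.float32(0.0175)), (np.float32(0.4672), np.float32(0.0059), np.float32(0.007))]
[(np.float32(0.4664), np.float32(0.0063), np.float32(0.0209)), (np.float32(0.469), np.float32(0.0085), np.float32(0.0228)), (np.float32(0.4664), np.float32(0.0063), np.float32(0.0165)), (np.float32(0.4649), np.float32(0.0074), np.float32(0.0188)), (np.float32(0.4653), np.float32(0.0175), np.float32(0.0248)), (np.float32(0.4593), np.float32(0.0052), np.float32(0.023)), (np.float32(0.4597), np.float32(0.0121), np.float32(0.0241)), (np.float32(0.4638), np.float32(0.008), np.float32(0.023)), (np.float32(0.469), np.float32(0.0085), np.float32(0.0187)), (np.float32(0.4724), np.float32(-0.0012), np.float32(0.0161)), (np.float32(0.4664), np.float32(0.0063), np.float32(0.0069))]
```

The driver is seated at (0.4672, 0.0059) with the radius matching its height, about 1.4 mm off the board's centre. Next is the cap.

Call:
move_arm(
  moves=[
    [-32,307,0,0.28],
    [-32,307,0,0.28],
    [-32,307,0,0.28],
    [-32,307,0,0.28],
    [-32,307,0,0.28],
    [-32,307,0,0.28],
    [-32,307,0,0.28],
    [-32,307,0,0.28],
    [-32,307,0,0.28],
  ],
  gripper=1,
)

```text
clock: 34.33
position: [0.4363, 0.3126, 0.1549]
tool_rot: [-3.141, -0.0, 3.14]
force: [-0.3, 0.4, 0.1]
grip_width: 0.0853
finger_force: 0.0
```

```bash
python3 - <<'E'
from h import *
s=monitor.observe(); im=grab_frame("wrist"); C=cam("wrist",s); print(s["clock"],s["position"],s["tool_rot"])
cv2.imwrite("pics/p9.png",im)
r=rectify(im,C,.436,.313,.05,.054,600); cv2.imwrite("pics/p9r.png",r)
print(darkring(im,C,.436,.313,.054,0,half=.05,rmin=.015,rmax=.037))
E
```

```text
34.325 [0.43631031 0.31260107 0.15488587] [-3.14135335e+00 -2.76508813e-05  3.14033881e+00]
[(np.float32(0.4351), np.float32(0.3193), np.float32(0.0332)), (np.float32(0.4378), np.float32(0.3201), np.float32(0.0262)), (np.float32(0.4375), np.float32(0.3159), np.float32(0.0295)), (np.float32(0.4308), np.float32(0.326), np.float32(0.034)), (np.float32(0.4391), np.float32(0.3212), np.float32(0.0245))]
```

View pics/p9r.png

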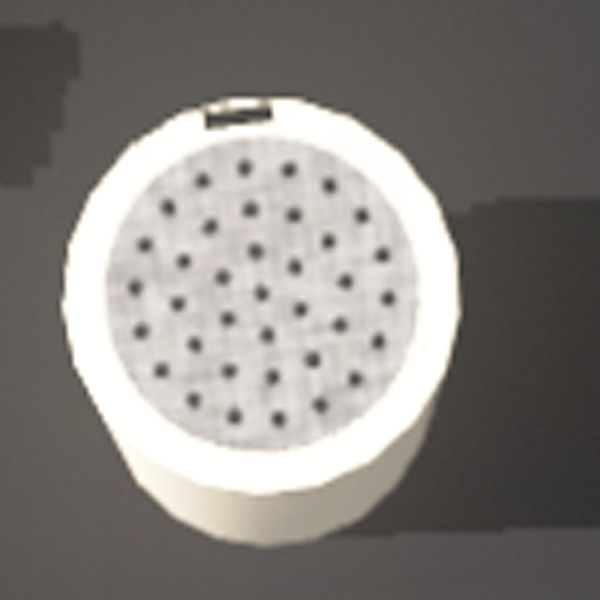

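The cap's top is centred at picture (262.5,294) and its dark bar sits at (238,115). That gives (0.437, 0.3193) with yaw +0.14. Grasping.

Call:
move_arm(
  moves=[
    [1,6,0,0.14],
    [1,6,0,0.14],
    [1,6,-50,0.14],
    [1,6,-100,0.14],
    [1,6,-135,0.14],
    [1,6,-145,0.14],
    [1,6,-145,0.14],
    [1,6,-145,0.14],
    [1,6,-145,0.14],
  ],
)

```text
clock: 35.5
position: [0.4376, 0.3199, 0.0111]
tool_rot: [3.141, 0.002, -3.002]
force: [-0.3, 0.0, 0.7]
grip_width: 0.0853
finger_force: 0.0
```

Call:
move_arm(
  moves=[
    [0,0,0,0],
    [0,0,0,0],
    [0,0,0,0],
    [0,0,0,0],
    [0,0,0,0],
  ],
  gripper=0,
  newtons=50,
)

```text
clock: 36.12
position: [0.4373, 0.3197, 0.0109]
tool_rot: [3.141, 0.001, -3.002]
force: [-3.6, -2.6, 18.3]
grip_width: 0.0653
finger_force: 50.5
```

Call:
move_arm(
  moves=[
    [0,0,10,0],
    [0,0,50,0],
    [0,0,80,0],
    [32,-312,80,-0.42],
    [32,-312,80,-0.42],
    [32,-312,80,-0.42],
    [32,-312,80,-0.42],
    [32,-312,80,-0.42],
    [32,-312,80,-0.42],
    [32,-312,80,-0.42],
    [32,-312,80,-0.42],
    [32,-312,80,-0.42],
  ],
)

```text
clock: 37.62
position: [0.469, 0.0087, 0.0899]
tool_rot: [3.141, -0.0, 2.864]
force: [0.9, -0.1, -1.1]
grip_width: 0.065
finger_force: 56.1
```

```bash
python3 - <<'E'
from h import *
s=monitor.observe(); im=grab_frame("wrist"); C=cam("wrist",s); print(s["clock"],s["position"],s["tool_rot"],s["grip_width"],s["finger_force"],s["force"])
cv2.imwrite("pics/p10.png",im)
z=s["position"][2]-.0105+.054
r=rectify(im,C,.469,.0068,.05,z,600)
print([c for c in darkring(im,C,.469,.0068,z,0,half=.05,rmin=.024,rmax=.036)])
g=cv2.cvtColor(r,6); ax=np.array([np.cos(-.28),np.sin(-.28)])
for t in(200,225):
    m=(g>t).astype(np.uint8); c=max(cv2.findContours(m,0,2)[0],key=cv2.contourArea); print(t,cv2.boundingRect(c),cv2.minEnclosingCircle(c))
d=(g<130).astype(np.uint8); k,_,st,ce=cv2.connectedComponentsWithStats(d)
for j in range(1,k):
    if 200<st[j,4]<2500:
        x=.469+(299.5-ce[j][1])/6000; y=.0068+(299.5-ce[j][0])/6000; print("dark",st[j],x.round(4),y.round(4),"dir",np.arctan2(y-.0068,x-.469).round(3),"r",np.hypot(y-.0068,x-.469).round(4))
E
```

```text
37.625 [0.46895802 0.0086789  0.08993377] [ 3.14141953e+00 -6.04972213e-05  2.86378922e+00] 0.06496412309028565 56.106435481924564 [ 0.94743879 -0.07009354 -1.14482376]
[(np.float32(0.466), np.float32(0.0164), np.float32(0.0333)), (np.float32(0.4692), np.float32(0.0105), np.float32(0.0277))]
200 (94, 42, 391, 558) ((202.20175170898438, 326.7049255371094), 284.7230224609375)
225 (94, 313, 385, 287) ((276.97174072265625, 443.08538818359375), 221.9560089111328)
dark [ 261  145   60   46 1184] 0.4913 0.0087 dir 0.084 r 0.0224
dark [315 167  21  24 365] 0.4892 0.0026 dir -0.205 r 0.0207
dark [229 170  20  36 459] 0.488 0.017 dir 0.495 r 0.0215
dark [385 186  28  28 302] 0.4853 -0.0099 dir -0.798 r 0.0234
dark [ 290  188   85   84 2178] 0.4823 0.0003 dir -0.455 r 0.0148
dark [259 193  49  49 646] 0.4822 0.0109 dir 0.302 r 0.0139
dark [192 197  22  53 567] 0.4826 0.0229 dir 0.868 r 0.0211
dark [382 211  27  31 496] 0.4812 -0.0092 dir -0.918 r 0.0201
dark [151 213  38  43 635] 0.4799 0.0279 dir 1.094 r 0.0238
dark [220 229  21  22 303] 0.479 0.0182 dir 0.85 r 0.0152
dark [290 248  20  25 352] 0.4756 0.0066 dir -0.024 r 0.0066
dark [243 259  27  21 336] 0.4741 0.0136 dir 0.928 r 0.0084
dark [401 259  22  22 345] 0.474 -0.0119 dir -1.308 r 0.0194
dark [201 267  17  19 263] 0.473 0.0219 dir 1.314 r 0.0156
dark [363 269  18  22 301] 0.4723 -0.0053 dir -1.305 r 0.0125
dark [156 277  17  19 259] 0.4713 0.0294 dir 1.471 r 0.0227
dark [322 280  19  20 281] 0.4707 0.0016 dir -1.26 r 0.0055
dark [280 291  20  17 246] 0.4691 0.0085 dir 1.513 r 0.0017
dark [241 300  17  18 218] 0.4676 0.0153 dir 1.737 r 0.0086
dark [406 304  20  20 290] 0.4666 -0.0126 dir -1.693 r 0.0195
dark [362 316  19  17 237] 0.465 -0.0052 dir -1.89 r 0.0126
dark [276 570  44  30 720] 0.4207 0.0068 dir 3.141 r 0.0483
```

The cap hangs centred on the tool. I'm lowering it in stages, watching the force.

Call:
move_arm(
  moves=[
    [0,0,0,0],
    [0,0,0,0],
    [0,0,-10,0],
    [0,0,-20,0],
    [0,0,-20,0],
    [0,0,-20,0],
    [0,0,-25,0],
    [0,0,-32,0],
    [0,0,-40,0],
    [0,0,-40,0],
  ],
)

```text
clock: 38.92
position: [0.4685, 0.0075, 0.0492]
tool_rot: [-3.141, -0.001, 2.862]
force: [-0.1, -0.4, -0.8]
grip_width: 0.0655
finger_force: 56.1
```

Call:
move_arm(
  moves=[
    [0,0,-8,0],
    [0,0,-16,0],
    [0,0,-24,0],
    [0,0,-28,0],
    [0,0,-28,0],
    [0,0,-28,0],
  ],
)

```text
clock: 39.67
position: [0.4691, 0.0075, 0.022]
tool_rot: [3.142, 0.0, 2.862]
force: [-0.5, -0.0, -0.8]
grip_width: 0.0653
finger_force: 56.1
```

Call:
move_arm(
  moves=[
    [0,0,-2,0],
    [0,0,-4,0],
    [0,0,-6,0],
    [0,0,-7,0],
    [0,0,-7.5,0],
    [0,0,-7.5,0],
    [0,0,-7.5,0],
  ],
)

```text
clock: 40.55
position: [0.469, 0.0075, 0.015]
tool_rot: [3.141, 0.0, 2.862]
force: [-5.4, 0.1, 20.2]
grip_width: 0.0652
finger_force: 58.1
```

Contact came exactly at floor height (0.0150 - 0.0109 = 4.1 mm). Releasing.

Call:
move_arm(
  moves=[
    [0,0,0.5,0],
    [0,0,0.5,0],
    [0,0,0.5,0],
    [0,0,0.5,0],
    [0,0,30,0],
    [0,0,80,0],
    [0,0,141,0],
    [0,0,141,0],
    [0,0,141,0],
    [0,0,141,0],
  ],
  gripper=1,
)

```text
clock: 41.8
position: [0.4683, 0.0074, 0.1543]
tool_rot: [-3.141, -0.002, 2.862]
force: [-0.2, -0.2, 0.4]
grip_width: 0.0854
finger_force: 0.0
```

```bash
python3 - <<'E'
from h import *
s=monitor.observe(); im=grab_frame("wrist"); C=cam("wrist",s); print(s["clock"],s["position"],s["tool_rot"],s["force"])
cv2.imwrite("pics/p11.png",im)
z=.058; r=rectify(im,C,.469,.0068,.05,z,600); g=cv2.cvtColor(r,6); cv2.imwrite("pics/p11r.png",r)
print(darkring(im,C,.469,.0068,z,0,half=.05,rmin=.024,rmax=.036), darkring(im,C,.469,.0068,.009,0,half=.05,rmin=.036,rmax=.042))
m=(g>200).astype(np.uint8); c=max(cv2.findContours(m,0,2)[0],key=cv2.contourArea); print(cv2.boundingRect(c))
for t in(110,140,170):
  d=(g<t).astype(np.uint8); k,_,st,ce=cv2.connectedComponentsWithStats(d)
  for j in range(1,k):
    x=.469+(299.5-ce[j][1])/6000; y=.0068+(299.5-ce[j][0])/6000
    if 100<st[j,4]<4000 and max(st[j,2:4])>40 and np.hypot(x-.469,y-.0068)<.036: print(t,"dark",st[j],round(x,4),round(y,4),"dir",np.arctan2(y-.0068,x-.469).round(3),"r",np.hypot(y-.0068,x-.469).round(4))
hs=[ce[j] for j in range(1,k) if 60<st[j,4]<700 and np.hypot(*(ce[j]-300))<170]; print(len(hs),np.mean(hs,0))
E
```

```text
41.8 [0.46830871 0.00744112 0.15430238] [-3.14065859e+00 -1.91154302e-03  2.86185343e+00] [-0.17864889 -0.21430841  0.4062393 ]
[(np.float32(0.4665), np.float32(0.0086), np.float32(0.0337)), (np.float32(0.4547), np.float32(0.0094), np.float32(0.0303)), (np.float32(0.4571), np.float32(0.0102), np.float32(0.0343)), (np.float32(0.4689), np.float32(0.0016), np.float32(0.0286))] [(np.float32(0.4716), np.float32(0.0059), np.float32(0.0389)), (np.float32(0.4818), np.float32(0.0038), np.float32(0.0397))]
(75, 104, 418, 476)
110 dark [318 120  58  24 370] 0.4972 -0.0012 dir -0.277 r 0.0293
140 dark [316 117  62  29 728] 0.497 -0.0009 dir -0.269 r 0.0291
170 dark [314 115  65  32 920] 0.497 -0.0009 dir -0.268 r 0.0291
37 [295.74707992 301.73380386]
```

The cap's bar points at -0.284 rad, matching the socket at -0.28. The cap centre is at (0.4686, 0.0074), inside the base rim. The arm is clear, so I'm handing in.

```bash
python3 -c "
from workcell import bot
print(bot.job_done())"
```

```text
the job is handed in; nothing more can be done
None
```

The speaker is back together in its base (battery, board, driver, cap; port facing the socket) and handed in at about 42 s; a fingertip touch-off on the bare table read 46.6 N at the wrist, which counts only if fingertips fall under the 40 N limit.

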